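# Grade a round bar on the taper gauge and bin it by size

### The job

One round bar has been left standing by itself at the near left of the bench: find its size on the taper gauge and put it away. Set it upright in the wide mouth of the gauge's slot, slide it along the slot until it wedges, and see where it stops: before the first long cross line it belongs in the left of the three small bins, between the two long lines in the middle bin, past the second in the right bin. Put it in that bin, and leave the other two bars standing where they are.

Things in the scene. Friction and masses are not known exactly. Their poses are not given: they have to be found in the camera images.
- gauge: taper gauge fixed to the bench: base plate 230 x 86 x 6 mm carrying two steel rails (18 wide, 20 high, tops at z = 26 mm, round noses at the mouth). The slot between them lies on the gauge's x axis and narrows 1 mm every 15 mm, from 25 mm wide at x = -70 mm to 13 mm at x = +110 mm. Origin: centre of underside; x along the slot from wide mouth (nearest the robot) to narrow end, z up
- gauge_mouth (a point): point on the base plate's top, 6 mm above the bench, on the slot's centre line in front of the mouth, 95 mm from the gauge's origin along -x. The plate is open from x = -115 to -79 mm (tips of the noses) and level with the slot's floor: a place to set the bar down
- gauge_line1 (a point): where the first long black line across both rails crosses the slot's centre line, at the rails' tops; gauge x = -2.5 mm. A 22 mm bar wedges about 22 mm before it. The short ticks only mark half millimetres of width
- gauge_line2 (a point): the same for the second long line, gauge x = +42.5 mm. A 19 mm bar wedges about midway between the lines, a 16 mm bar about 22 mm past this one. A wedged bar stays put when let go, and pulls free towards the mouth with about the force that pushed it in; 5 to 10 N wedges it well, 25 N drives it up to 1 cm farther
- bar_a: one of three look-alike plain aluminium round bars, 80 mm long, 16, 19 and 22 mm thick (which is which is unknown until gauged), 35 to 110 g, standing upright on the bench. One of them (any) stands alone at the near left, x under 0.48 m; the other two close together at the back left, x over 0.52 m. Origin: centre of its underside, z along the bar to its top
- bar_b: one of three look-alike plain aluminium round bars, 80 mm long, 16, 19 and 22 mm thick (which is which is unknown until gauged), 35 to 110 g, standing upright on the bench. One of them (any) stands alone at the near left, x under 0.48 m; the other two close together at the back left, x over 0.52 m. Origin: centre of its underside, z along the bar to its top
- bar_c: one of three look-alike plain aluminium round bars, 80 mm long, 16, 19 and 22 mm thick (which is which is unknown until gauged), 35 to 110 g, standing upright on the bench. One of them (any) stands alone at the near left, x under 0.48 m; the other two close together at the back left, x over 0.52 m. Origin: centre of its underside, z along the bar to its top
- bar_a_mid (a point): centre of bar_a, 40 mm above its underside along its axis
- bar_b_mid (a point): centre of bar_b, likewise
- bar_c_mid (a point): centre of bar_c, likewise
- bin_left: left-hand (nearest the gauge) of three identical small blue-grey open bins in a row right of the gauge, fixed, centres 82 mm apart; 48 mm tall, 94 x 75 mm over the rim, inside 74 mm along x and 56 mm along y, floor 2 mm thick. Origin: centre of its underside, x away from the robot, y along the row to the left, z up
- bin_mid: middle of three identical small blue-grey open bins in a row right of the gauge, fixed, centres 82 mm apart; 48 mm tall, 94 x 75 mm over the rim, inside 74 mm along x and 56 mm along y, floor 2 mm thick. Origin: centre of its underside, x away from the robot, y along the row to the left, z up
- bin_right: right-hand of three identical small blue-grey open bins in a row right of the gauge, fixed, centres 82 mm apart; 48 mm tall, 94 x 75 mm over the rim, inside 74 mm along x and 56 mm along y, floor 2 mm thick. Origin: centre of its underside, x away from the robot, y along the row to the left, z up
Not all that is in view belongs to the job. What is shaped like the bar_c but green is not meant.

How it is judged:
By the outcome, as a careful person would: the job done as asked, in the order asked, and still so for the second after the job is handed in, with the robot touching nothing.
It also fails if it takes over 45 s, if anything falls off the work surface, if the arm or the gripper's body presses on something with over 40 N, if the wrist force passes 120 N, or if a joint passes its speed limit or range.

### The arm

A 6-joint arm with a two-finger parallel gripper is mounted at the origin on a cart in front of the work surface, level with it; the furniture and walls round the work are solid. World frame = base frame: x ahead of the robot, y to its left, z up, the work surface at z = 0. Lengths are in mm, angles in rad, forces in N, time in s.
With the tool pointing down it reaches from about 325 to 775 mm from the base axis. Payload 5.5 kg.
Tool frame: the origin (TCP) lies at the very end of the fingers, on their centre line; the grasp point (between the pads) lies 19 mm behind it; z points along the fingers, y is the line along which they close (so a half turn about z gives the same grasp; the last joint's range is limited). The gripper opens to 85 mm and grips with 20 to 120 N. Pads are 22 mm wide; open, the fingers measure 114 mm over their backs; the gripper's body (76 mm by 85 mm) begins 54 mm behind the grasp point. The pads swing forward as they close: fully open they stand 13 mm farther back than shut.
Start: joints at [1.135, 0.091, 1.231, -0, 1.82, -0.057], TCP at [221.889, 557.478, 231.275] pointing down, gripper open.
Joint ranges: [-2.87, 2.87], [-0.86, 2.18], [0.17, 2.46], [-1.51, 4.65], [0.06, 2.69], [-2.65, 2.65]. Speed limits (rad/s): [2.57, 2.57, 3.01, 3.14, 3.14, 3.14].

### API

Orientations are given as a unit quaternion [w, x, y, z].
In Python, from rig import r, eyes gives the robot as it stands. The module is installed in compiled form; this text tells all that it offers.
- The arm moves only by the tool jog_arm, never from a script. Its argument "plan" is a list that holds one entry, the list of rows, each a list of 5 numbers: the finger opening in mm, from 0 to 85.4, then the shift along the tool's x, y, z as a fraction of full scale, then the turn about the tool's z as a fraction of full scale. A call has 1 to 5 rows; each row is the pose to reach, as a shift and turn from the pose commanded when the call began, along the tool's axes at that moment, turning the shorter way round; what a row does not reach only later rows make up. Full scale, the value 1, is 500 mm for a shift and 180 degrees for a turn. A row lasts 1/12 s, in which the tool goes at most 41.7 mm and 7.16 degrees, less where a joint would pass 70% of its speed; a pose out of reach is approached as far as the arm can. A call with a number of a shift or a turn outside -1 to 1 is refused whole. A call with a gripper value outside its range is refused whole. The fingers move at their own pace and stop on an object; "force" is the grip in N (left out, the last holds). Time passes only in rows, so rows that repeat a pose let the fingers close. It gives the time, the measured TCP pose, the force, the opening and the grip force at its end, in the units of the state.
- r.state(): the state, without advancing time (a new reading comes with each control period).
- eyes.capture(name): name is "scene" or "top" or "wrist"; returns a dict with "color" (400x640x3 uint8, blue, green, red), "K" (3x3 intrinsics, pixels), "view" (4x4, takes a point from world to camera coordinates); the wrist camera has in their place "hand_eye" (4x4, takes a point from camera to tool coordinates, whose origin is the TCP and whose axes are the flange's). Camera axes: x right, y down, z forward; pixel columns grow to the right and rows downward; lengths in mm; the calibration is good to about 2 mm. A picture is of the moment at which its call begins: read the wrist's pose just before it. There is no depth.
- r.job_done(): hands the job in; it is judged then, once.
The state is a dict: "time": time; "q": joint angles; "qvel": joint speeds; "joint_torque": joint torques, N m; "eef_pos": TCP position; "ee_rot": TCP orientation; "ft_force": force on the tool from outside, world axes, zero at the start; "ft_torque": the same for the moment, N m; "finger_gap": finger opening in mm; "finger_force": force on a finger pad.
Only numpy, scipy, OpenCV 4.12 (cv2) and the standard library are available. Lean on these libraries where they do the work, as an engineer would, in place of code of your own. Each camera call takes 0.05 s, during which the arm holds its last target. There are 200 camera calls.

## Working session

There is one attempt and no reset: what is moved stays moved. The work goes in short steps, Python scripts to look and compute and a tool call to move; the robot and the scene stay as the last step left them, time stands still between calls to the robot, and variables do not carry over. Pictures are saved under pics/ and viewed, at most 10 in all, crops included, and the job is handed in when it is done.

Besides the shell and the picture viewer there is one more tool, called after "Request:" by a JSON object that holds its "op" and its "data", one argument or row to a line. jog_arm: Moves the arm, as the interface text tells. Its arguments: {"type":"object","properties":{"plan":{"type":"array","items":{"type":"array","items":{"type":"array","items":{"type":"number"}}}},"force":{"type":"number"}},"required":["plan"]}

```bash
mkdir -p pics
python3 - <<'E'
from rig import r,eyes
import cv2,numpy as np
s=r.state();print({k:np.round(v,3).tolist() for k,v in s.items()})
for n in("scene","top"):
    c=eyes.capture(n);cv2.imwrite(f"pics/{n}0.png",c["color"]);print(n,c["K"].tolist(),np.round(c["view"],4).tolist())
    np.savez(f"{n}.npz",K=c["K"],view=c["view"])
E
```

```text
{'time': 0.0, 'q': [1.135, 0.092, 1.232, -0.0, 1.82, -0.057], 'qvel': [-0.002, 0.0, 0.001, -0.001, 0.0, -0.0], 'joint_torque': [0.001, -45.874, -41.802, 0.0, 0.012, 0.0], 'eef_pos': [221.781, 557.209, 230.124], 'ee_rot': [-0.0, 0.188, 0.982, -0.001], 'ft_force': [-0.325, 0.297, 0.072], 'ft_torque': [0.015, 0.038, 0.048], 'finger_force': 0.0, 'finger_gap': 85.226}
scene [[362.3402792418469, 0.0, 321.6413761403735], [0.0, 362.3402792418469, 199.53352336844], [0.0, 0.0, 1.0]] [[0.5332, -0.8459, 0.0097, -297.2175], [-0.5918, -0.3811, -0.7103, 337.1785], [0.6046, 0.373, -0.7038, 632.0125], [0.0, 0.0, 0.0, 1.0]]
top [[391.26258998940256, 0.0, 319.9720328191328], [0.0, 391.26258998940256, 196.37877123444028], [0.0, 0.0, 1.0]] [[0.0253, -0.9997, -0.0007, -31.7494], [-0.9804, -0.0246, -0.1956, 522.8416], [0.1955, 0.0057, -0.9807, 1194.4093], [0.0, 0.0, 0.0, 1.0]]
```

View pics/scene0.png

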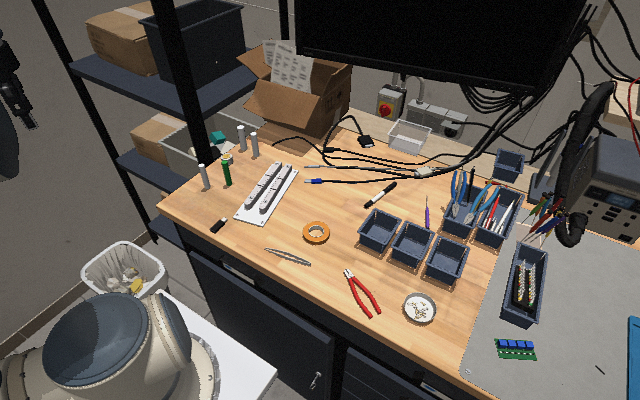

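View pics/top0.png

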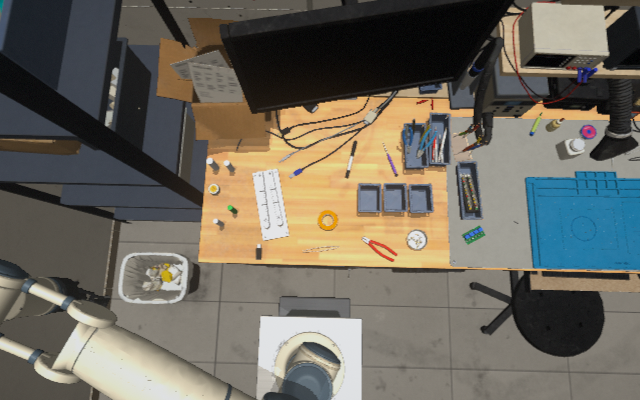

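The bar candidates, in scene-view pixels:
- Silver bar at (204,178), alone at the near left.
- Green bar at (227,170), which is excluded.
- Two silver bars at (242,138) and (254,146), the back pair.

The top view has the same bars at (217,222), (232,209), (211,162) and (228,166), plus an unknown item at (213,189). The near-left silver one fits the description. I'll confirm it in an enlarged crop.

```bash
cat > h.py <<'E'
import numpy as np
def ray(n,u,v,z):
    d=np.load(f"{n}.npz");V=d["view"];R=V[:3,:3];c=-R.T@V[:3,3]
    w=R.T@np.linalg.inv(d["K"])@[u,v,1];return c+w*(z-c[2])/w[2]
def proj(n,p):
    d=np.load(f"{n}.npz");V=d["view"];q=d["K"]@(V[:3,:3]@p+V[:3,3]);return q[:2]/q[2]
E
python3 - <<'E'
import cv2,numpy as np
from h import *
a=cv2.imread("pics/scene0.png")[115:235,190:305];b=cv2.imread("pics/top0.png")[150:270,195:295]
i=np.hstack([cv2.resize(x,None,fx=3.7,fy=3.7,interpolation=cv2.INTER_CUBIC) for x in(a,b)])
i=i[:600,:800];cv2.imwrite("pics/crop1.png",i);print(i.shape)
for n,u,v,z in [("scene",204,190,0),("scene",202,166,80),("top",217,222,80),("top",213,189,0),("top",232,209,80),("top",211,162,80),("top",228,166,80),("scene",377,230,48),("scene",412,244,48),("scene",447,259,48),("top",369,199,48),("top",394,199,48),("top",420,199,48)]: print(n,u,v,ray(n,u,v,z).round(0))
E
```

```text
(444, 796, 3)
scene 204 190 [422. 298.   0.]
scene 202 166 [434. 292.  80.]
top 217 222 [430. 295.  80.]
top 213 189 [550. 339.   0.]
top 232 209 [471. 252.  80.]
top 211 162 [620. 329.  80.]
top 228 166 [608. 274.  80.]
scene 377 230 [ 510. -181.   48.]
scene 412 244 [ 515. -265.   48.]
scene 447 259 [ 517. -345.   48.]
top 369 199 [ 520. -175.   48.]
top 394 199 [ 522. -255.   48.]
top 420 199 [ 524. -338.   48.]
```

View pics/crop1.png

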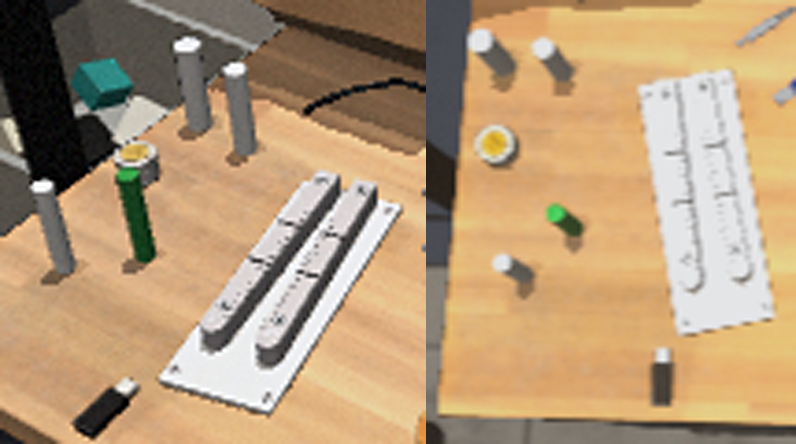

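The crop shows the lone silver bar at crop (42,186) to (65,270), with the green decoy to its right and a tape-like roll behind it. The back pair stands apart. In the top half the gauge corners are clear. Next I'll fit the poses.

```bash
cat >> h.py <<'E'
def tomove(p,yaw,s):
    "shift/turn fractions from measured TCP to world p (mm), tool-y heading yaw (deg, mod 180)"
    from scipy.spatial.transform import Rotation as Ro
    q=s["ee_rot"];R=Ro.from_quat([q[1],q[2],q[3],q[0]]).as_matrix()
    d=R.T@(np.array(p)-s["eef_pos"]);h=np.degrees(np.arctan2(R[1,1],R[0,1]))
    t=(h-yaw+90)%180-90
    return np.round(d/500,4),round(t/180,4),"heading",round(h,2)
E
python3 - <<'E'
from h import *
from rig import r
from scipy.optimize import least_squares as L
T=lambda x,y:("top",195+(x-425.5)/3.7,150+y/3.7)
S=lambda x,y:("scene",190+x/3.7,115+y/3.7)
C=[((-115,43),T(683,333)),((-115,-43),T(774,315)),((115,43),T(640,88)),((115,-43),T(731,70)),((-115,43),S(160,380)),((-115,-43),S(270,411)),((115,-43),S(402,206))]
def W(g,a,z=6):
    c,s=np.cos(g[2]),np.sin(g[2]);return np.array([g[0]+c*a[0]-s*a[1],g[1]+s*a[0]+c*a[1],z])
f=L(lambda g:np.ravel([proj(o[0],W(g,a))-o[1:] for a,o in C]),[520,180,.15])
g=f.x;print("gauge",g[:2].round(1),np.degrees(g[2]).round(2),"res",f.fun.round(1),"mouth",W(g,(-95,0)))
np.save("g.npy",g)
for nm,O in {"bar":[(80,S(42,187)),(80,T(500,262)),(0,S(62,272))],"green":[(80,S(129,177)),(80,T(556,213)),(0,S(144,260))]}.items():
    b=L(lambda p:np.ravel([proj(o[0],np.array([*p,z]))-o[1:] for z,o in O]),[430,290]);print(nm,b.x,b.fun.round(1))
    if nm=="bar":print(tomove([*b.x,150],np.degrees(g[2]),r.state()))
E
```

```text
gauge [504.6 141.1] 12.67 res [-0.3  0.4  1.3  0.1 -0.2 -1.   0.6 -1.  -1.   0.   0.   0.5 -0.6 -0.4] mouth [411.91712446 120.26162537   6.        ]
bar [433.25002445 297.96593229] [-1.  -0.2  1.1  0.   0.1 -0.8]
(array([-0.5848, -0.3251,  0.161 ]), np.float64(0.309), 'heading', np.float64(68.3))
green [475.5548096  254.67881307] [-0.9 -0.4  1.   0.   0.2 -0.5]
```

Request:
{"op": "jog_arm", "data": {
  "plan": [
    [[60,-0.29,-0.16,0.03,0.155],[60,-0.29,-0.16,0.03,0.155],[60,-0.29,-0.16,0.03,0.155],[60,-0.29,-0.16,0.03,0.155],[60,-0.29,-0.16,0.03,0.155]]
  ],
  "force": 30
}}

```text
time: 0.52
eef_pos: [330.9, 424.4, 215.2]
ee_rot: [0.001, 0.425, 0.905, -0.001]
ft_force: [-0.6, -0.1, -0.7]
finger_gap: 60.0
finger_force: 0.0
```

Run:
```python
from h import *
from rig import r
s=r.state();print(s["eef_pos"],s["q"],tomove([433,297.5,150],12.67,s))
```

```text
[330.92223304 424.44320849 215.16169112] [ 0.84751653 -0.07595382  1.42707436 -0.00347764  1.79258929  0.15388788] (array([-0.3253, -0.0049,  0.1315]), np.float64(0.1502), 'heading', np.float64(39.7))
```

Request:
{"op": "jog_arm", "data": {
  "plan": [
    [[60,-0.325,-0.005,0.13,0.15],[60,-0.325,-0.005,0.13,0.15],[60,-0.325,-0.005,0.13,0.15],[60,-0.325,-0.005,0.13,0.15],[60,-0.325,-0.005,0.13,0.15]]
  ]
}}

```text
time: 0.93
eef_pos: [432.0, 299.6, 147.6]
ee_rot: [0.0, 0.623, 0.782, -0.003]
ft_force: [-0.2, -0.2, -0.3]
finger_gap: 59.7
finger_force: 0.0
```

```bash
cat >> h.py <<'E'
def wrist(name,pts):
    "capture wrist view, draw world points, save; also store calib as a view"
    from rig import r,eyes;import cv2
    from scipy.spatial.transform import Rotation as Ro
    s=r.state();c=eyes.capture("wrist");q=s["ee_rot"]
    T=np.eye(4);T[:3,:3]=Ro.from_quat([q[1],q[2],q[3],q[0]]).as_matrix();T[:3,3]=s["eef_pos"]
    np.savez(f"{name}.npz",K=c["K"],view=np.linalg.inv(T@c["hand_eye"]))
    i=c["color"].copy();cv2.imwrite(f"pics/{name}_raw.png",i)
    for p in pts:
        u=proj(name,np.array(p,float));cv2.drawMarker(i,tuple(int(round(x)) for x in u),(0,0,255),cv2.MARKER_CROSS,9,1);print(p,u.round(1))
    cv2.imwrite(f"pics/{name}.png",i);print("hand_eye",c["hand_eye"].round(2).tolist());return s
E
python3 - <<'E'
from h import *
s=wrist("w1",[(433,298,80),(433,298,0),(475,255,80)])
print(s["eef_pos"],tomove([433,297.5,150],12.67,s))
E
```

```text
(433, 298, 80) [321.8 210.7]
(433, 298, 0) [321.8 183.6]
(475, 255, 80) [360.4 270.3]
hand_eye [[-0.0, -0.96, -0.29, 74.89], [1.0, 0.0, -0.0, -0.03], [0.0, -0.29, 0.96, -143.08], [0.0, 0.0, 0.0, 1.0]]
[432.00303483 299.64985864 147.57676636] (array([-0.0047,  0.001 , -0.0048]), np.float64(0.0014), 'heading', np.float64(12.92))
```

View pics/w1.png

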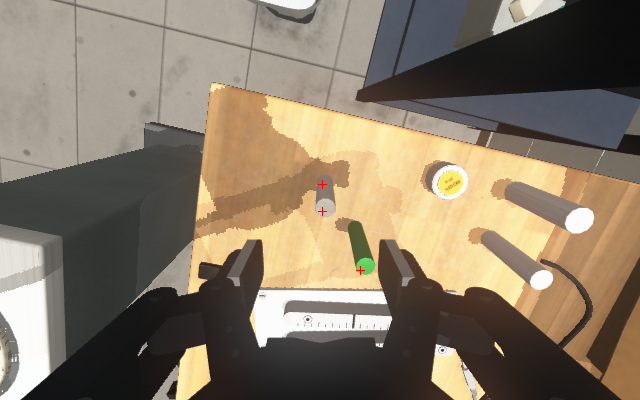

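The wrist view shows the bar's top at (325,208), against a prediction of (322,211). That is about 2 mm off. The green decoy is at (365,265), clear of the fingers' line.

Run:
```python
from h import *
from rig import r
import cv2
b=ray("w1",325,208,80);print(b, ray("w1",325,181,0))
s=r.state();print(tomove([b[0],b[1],46],12.67,s))
```

```text
[434.88299987 300.70438177  80.        ] [435.56081061 301.41189602   0.        ]
(array([-0.0007,  0.0074,  0.2041]), np.float64(0.0027), 'heading', np.float64(13.15))
```

Request:
{"op": "jog_arm", "data": {
  "plan": [
    [[60,0,0.007,0.1,0.002],[60,0,0.007,0.204,0.002],[60,0,0.007,0.204,0.002],[60,0,0.007,0.204,0.002],[0,0,0.007,0.204,0.002]]
  ],
  "force": 30
}}

```text
time: 1.4
eef_pos: [432.7, 305.7, 48.9]
ee_rot: [-0.001, 0.621, 0.784, -0.001]
ft_force: [0.4, 0.4, 0.3]
finger_gap: 49.6
finger_force: 0.0
```

Request:
{"op": "jog_arm", "data": {
  "plan": [
    [[0,0,0,0,0],[0,0,0,0,0],[0,0,0,0,0],[0,0,0,0,0],[0,0,0,0,0]]
  ]
}}

```text
time: 1.82
eef_pos: [435.1, 306.0, 52.2]
ee_rot: [0.001, 0.622, 0.783, 0.002]
ft_force: [-0.7, 1.2, 7.2]
finger_gap: 15.2
finger_force: 29.4
```

Run:
```python
from h import *
s=wrist("w2",[(434.9,300.7,80)])
print(s["eef_pos"],s["ft_force"],s["qvel"],s["q"],s["finger_gap"],s["finger_force"])
```

```text
(434.9, 300.7, 80) [317.9 290. ]
hand_eye [[-0.0, -0.96, -0.29, 74.89], [1.0, 0.0, -0.0, -0.03], [0.0, -0.29, 0.96, -143.08], [0.0, 0.0, 0.0, 1.0]]
[435.07122309 306.03812294  52.1939437 ] [-0.68956217  1.17605931  7.15051582] [-0.00036504  0.00070097  0.0002847   0.00245921 -0.00290977  0.0016943 ] [ 5.48801695e-01 -5.65022615e-02  1.69837034e+00  3.97252097e-04
  1.49484305e+00  3.20995833e-01] 15.173691487609087 29.426729679107666
```

View pics/w2.png

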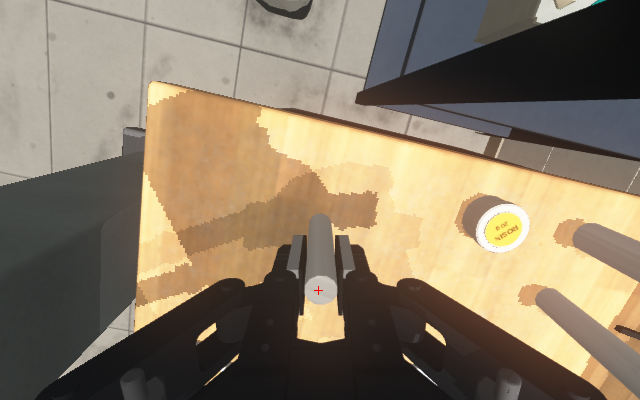

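The bar is held, with its top at (320,290) between the pads and the gap at 15.2 mm. The upward force comes from the pads swinging forward as they closed. Lifting now.

Request:
{"op": "jog_arm", "data": {
  "plan": [
    [[0,0,0,-0.06,0],[0,0,0,-0.12,0],[0,0,0,-0.12,0],[0,0,0,-0.12,0],[0,0,0,-0.12,0]]
  ]
}}

```text
time: 2.28
eef_pos: [433.9, 305.0, 109.5]
ee_rot: [0.0, 0.622, 0.783, 0.0]
ft_force: [-1.1, 0.2, -1.2]
finger_gap: 14.8
finger_force: 29.4
```

Run:
```python
from h import *
from rig import r
print("bar",ray("w2",320,290,80))
s=r.state();print(s["eef_pos"],s["ft_force"],s["finger_gap"]);print(tomove([412,120,120],12.67,s))
```

```text
bar [435.83453066 300.92829996  80.        ]
[433.94931962 304.96707289 109.522636  ] [-1.06100994  0.15928729 -1.1500116 ] 14.803438259089605
(array([-0.3505, -0.1262, -0.0211]), np.float64(0.002), 'heading', np.float64(13.03))
```

Request:
{"op": "jog_arm", "data": {
  "plan": [
    [[0,-0.34,-0.126,0,0.002],[0,-0.34,-0.126,0,0.002],[0,-0.34,-0.126,0,0.002],[0,-0.34,-0.126,0,0.002],[0,-0.34,-0.126,0,0.002]]
  ]
}}

```text
time: 2.7
eef_pos: [409.3, 121.1, 107.6]
ee_rot: [-0.0, 0.626, 0.78, -0.002]
ft_force: [0.5, 0.8, 0.3]
finger_gap: 14.8
finger_force: 29.4
```

Request:
{"op": "jog_arm", "data": {
  "plan": [
    [[0,0,0,0,0],[0,0,0,0,0],[0,0,0,0,0]]
  ]
}}

```text
time: 2.95
eef_pos: [410.6, 125.7, 108.5]
ee_rot: [-0.001, 0.625, 0.781, -0.0]
ft_force: [-0.1, 0.6, -0.6]
finger_gap: 15.0
finger_force: 29.4
```

Run:
```python
from h import *
g=np.load("g.npy");c,s_=np.cos(g[2]),np.sin(g[2])
W=lambda x,y,z:(g[0]+c*x-s_*y,g[1]+s_*x+c*y,z)
s=wrist("w3",[W(-115,43,6),W(-115,-43,6),W(115,43,6),W(-95,0,6),W(-2.5,0,26),W(42.5,0,26)])
print(s["eef_pos"],s["ft_force"],tomove([411,125,110],12.67,s))
```

```text
(np.float64(382.9697212009266), np.float64(157.82554215841157), 6) [296.9 152.5]
(np.float64(401.8392456022835), np.float64(73.92118560366171), 6) [299.1 246. ]
(np.float64(607.3650933822342), np.float64(208.29054927831965), 6) [573.  152.6]
(np.float64(411.9171244608492), np.float64(120.2616253697243), 6) [320.9 201.5]
(np.float64(502.16308935985336), np.float64(140.55733475490473), 26) [434.9 209.3]
(np.float64(546.0665317431527), np.float64(150.43092310445198), 26) [490.4 209.3]
hand_eye [[-0.0, -0.96, -0.29, 74.89], [1.0, 0.0, -0.0, -0.03], [0.0, -0.29, 0.96, -143.08], [0.0, 0.0, 0.0, 1.0]]
[410.582071   125.72721025 108.54447538] [-0.07497798  0.58918855 -0.55770209] (array([-0.0016,  0.0005, -0.0029]), np.float64(0.0001), 'heading', np.float64(12.68))
```

View pics/w3.png

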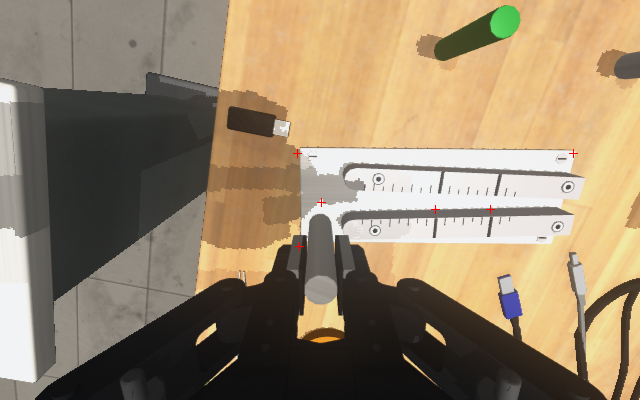

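The wrist view shows the slot about 4 px above my prediction, with line 1 near (438,204). I'll take one enlarged crop to refine it.

Run:
```python
import cv2
i=cv2.imread("pics/w3_raw.png")[140:255,290:590];cv2.imwrite("pics/w3c.png",cv2.resize(i,(780,299),interpolation=cv2.INTER_CUBIC))
```

```text
(no output)
```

View pics/w3c.png

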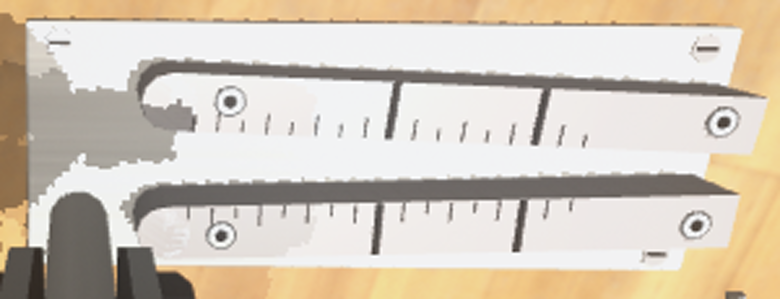

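Run:
```python
from h import *
from scipy.optimize import least_squares as L
P=[((-2.5,28.25,26),398,82),((-2.5,10.25,26),390,138),((-2.5,-10.25,26),379,204),((-2.5,-28.25,26),376,253),
((42.5,26.75,26),547,90),((42.5,8.75,26),536,145),((42.5,-8.75,26),524,200),((42.5,-26.75,26),517,251),((-115,43,6),27,20),((115,43,6),741,28),((115,-43,6),682,269)]
def W(g,a):
    c,s=np.cos(g[2]),np.sin(g[2]);return np.array([g[0]+c*a[0]-s*a[1],g[1]+s*a[0]+c*a[1],a[2]])
f=L(lambda g:np.ravel([proj("w3",W(g,a))-(290+u/2.6,140+v/2.6) for a,u,v in P]),np.load("g.npy"),loss="soft_l1")
g=f.x;print(g[:2],np.degrees(g[2]),f.fun.round(1).tolist());np.save("g.npy",g)
print("mouth",W(g,(-95,0,6)),"bar bottom approx, z56.5:",ray("w3",320,214,56.5),"bar top z136",ray("w3",320,291,136.5))
from rig import r
m=W(g,(-95,0,6))+5*np.array([-np.sin(g[2]),np.cos(g[2]),0])
print(tomove([m[0],m[1],60],np.degrees(g[2]),r.state()))
```

```text
[506.33486223 144.4882739 ] 12.151546254636456 [-0.2, 0.1, -0.1, 0.6, 1.0, -0.8, -0.6, 0.5, -0.2, -0.6, -0.2, 0.2, 0.5, -0.4, -0.7, 0.1, -0.2, 0.1, 2.0, -0.4, -0.0, 0.9]
mouth [413.46340778 124.49095037   6.        ] bar bottom approx, z56.5: [409.73293804 127.24162099  56.5       ] bar top z136 [411.54523802 120.26273017 136.5       ]
(array([0.0056, 0.005 , 0.0974]), np.float64(0.0033), 'heading', np.float64(12.74))
```

Request:
{"op": "jog_arm", "data": {
  "plan": [
    [[0,0.0065,0.005,0.04,0.003],[0,0.0065,0.005,0.08,0.003],[0,0.0065,0.005,0.1,0.003],[0,0.0065,0.005,0.1,0.003],[0,0.0065,0.005,0.1,0.003]]
  ]
}}

```text
time: 3.42
eef_pos: [412.2, 129.6, 58.8]
ee_rot: [-0.001, 0.628, 0.778, -0.001]
ft_force: [-1.0, -0.2, -0.1]
finger_gap: 15.0
finger_force: 30.9
```

Request:
{"op": "jog_arm", "data": {
  "plan": [
    [[0,0,0,0,0],[0,0,0,0,0],[0,0,0,0,0]]
  ]
}}

```text
time: 3.67
eef_pos: [412.8, 129.1, 59.8]
ee_rot: [0.0, 0.628, 0.778, 0.0]
ft_force: [0.7, 0.7, -0.7]
finger_gap: 15.2
finger_force: 30.9
```

```bash
cat >> h.py <<'E'
def gs():
    from rig import r
    g=np.load("g.npy");s=r.state();c,k=np.cos(g[2]),np.sin(g[2]);G=np.array([[c,k],[-k,c]])
    print("t",s["time"],"TCP gauge",(G@(s["eef_pos"][:2]-g[:2])).round(1),"z",s["eef_pos"][2].round(1),"F gauge",(G@s["ft_force"][:2]).round(1),s["ft_force"][2].round(1),"gap",round(float(s["finger_gap"]),1),"fing",round(float(s["finger_force"]),1),"head",tomove([0,0,0],np.degrees(g[2]),s)[1])
E
python3 -c "
from h import *
gs()"
```

```text
t 3.6667 TCP gauge [-94.7   4.6] z 59.8 F gauge [0.9 0.6] -0.7 gap 15.2 fing 30.9 head 0.0
```

Request:
{"op": "jog_arm", "data": {
  "plan": [
    [[0,0.002,0,0.003,0],[0,0.002,0,0.005,0],[0,0.002,0,0.005,0],[0,0.002,0,0.005,0]]
  ]
}}

```text
time: 4.0
eef_pos: [412.3, 129.8, 56.7]
ee_rot: [-0.0, 0.628, 0.778, -0.0]
ft_force: [0.2, -0.1, -1.1]
finger_gap: 15.1
finger_force: 30.9
```

Request:
{"op": "jog_arm", "data": {
  "plan": [
    [[0,0,0.03,0,0],[0,0,0.06,0,0],[0,0,0.09,0,0],[0,0,0.12,0,0],[0,0,0.12,0,0]]
  ]
}}

```text
time: 4.42
eef_pos: [472.7, 142.6, 56.8]
ee_rot: [0.0, 0.629, 0.778, 0.0]
ft_force: [-1.0, 0.7, -0.9]
finger_gap: 14.8
finger_force: 30.9
```

```bash
python3 -c "
from h import *
gs()"
```

```text
t 4.4167 TCP gauge [-33.3   5.3] z 56.8 F gauge [-0.8  0.9] -0.9 gap 14.8 fing 30.9 head -0.0002
```

Request:
{"op": "jog_arm", "data": {
  "plan": [
    [[0,0,0,0.003,0],[0,0,0,0.006,0],[0,0,0,0.006,0]]
  ]
}}

```text
time: 4.67
eef_pos: [471.9, 142.5, 56.4]
ee_rot: [0.001, 0.628, 0.778, 0.002]
ft_force: [1.0, -0.4, 9.1]
finger_gap: 14.9
finger_force: 31.9
```

```bash
python3 -c "
from h import *
gs()"
```

```text
t 4.6667 TCP gauge [-34.1   5.3] z 56.4 F gauge [ 0.9 -0.6] 9.1 gap 14.9 fing 31.9 head -0.0001
```

Request:
{"op": "jog_arm", "data": {
  "plan": [
    [[0,0,0.03,-0.005,0],[0,0,0.06,-0.005,0],[0,0,0.09,-0.005,0],[0,0,0.12,-0.005,0],[0,0,0.14,-0.005,0]]
  ]
}}

```text
time: 5.08
eef_pos: [539.5, 157.1, 56.5]
ee_rot: [-0.0, 0.628, 0.778, -0.0]
ft_force: [-0.9, -0.9, 2.7]
finger_gap: 14.9
finger_force: 31.3
```

```bash
python3 -c "
from h import *
gs()"
```

```text
t 5.0833 TCP gauge [35.   5.4] z 56.5 F gauge [-1.1 -0.7] 2.7 gap 14.9 fing 31.3 head -0.0001
```

Passed x = 35 without wedging, so the bar isn't 22 mm, and it is already past where a 19 mm bar would stop. I'll advance slowly.

Request:
{"op": "jog_arm", "data": {
  "plan": [
    [[0,0,0.012,0,0],[0,0,0.024,0,0],[0,0,0.036,0,0],[0,0,0.044,0,0],[0,0,0.05,0,0]]
  ]
}}

```text
time: 5.5
eef_pos: [563.6, 162.6, 56.5]
ee_rot: [-0.0, 0.628, 0.778, -0.0]
ft_force: [-4.7, 0.4, 3.6]
finger_gap: 14.9
finger_force: 31.6
```

Request:
{"op": "jog_arm", "data": {
  "plan": [
    [[0,0,0.004,0,0],[0,0,0.008,0,0],[0,0,0.012,0,0],[0,0,0.012,0,0]]
  ]
}}

```text
time: 5.83
eef_pos: [569.5, 163.9, 56.5]
ee_rot: [-0.0, 0.628, 0.778, -0.0]
ft_force: [-4.8, 0.1, 4.4]
finger_gap: 15.0
finger_force: 31.9
```

```bash
python3 -c "
from h import *
gs()"
```

```text
t 5.8333 TCP gauge [65.9  5.7] z 56.5 F gauge [-4.7  1.1] 4.4 gap 15.0 fing 31.9 head -0.0
```

Request:
{"op": "jog_arm", "data": {
  "plan": [
    [[0,0,0.004,0,0],[0,0,0.006,0,0],[0,0,0.006,0,0]]
  ]
}}

```text
time: 6.08
eef_pos: [571.3, 164.3, 56.5]
ee_rot: [-0.001, 0.628, 0.778, -0.001]
ft_force: [-9.5, -0.1, 8.3]
finger_gap: 14.7
finger_force: 33.4
```

```bash
python3 -c "
from h import *
gs()"
```

```text
t 6.0833 TCP gauge [67.7  5.7] z 56.5 F gauge [-9.3  1.9] 8.3 gap 14.7 fing 33.4 head -0.0
```

Run:
```python
from h import *
g=np.load("g.npy");c,k=np.cos(g[2]),np.sin(g[2])
W=lambda x,y,z:(g[0]+c*x-k*y,g[1]+k*x+c*y,z)
wrist("w4",[W(-2.5,0,26),W(42.5,0,26),W(67,0,6)])
```

```text
(np.float64(503.89087658451325), np.float64(143.96202854358413), 26) [211.8 236.3]
(np.float64(547.8826181656259), np.float64(153.43444495443742), 26) [281.7 236.4]
(np.float64(571.8336774708984), np.float64(158.59164944479087), 6) [319.9 224.4]
hand_eye [[-0.0, -0.96, -0.29, 74.89], [1.0, 0.0, -0.0, -0.04], [0.0, -0.29, 0.96, -143.08], [0.0, 0.0, 0.0, 1.0]]
```

View pics/w4.png

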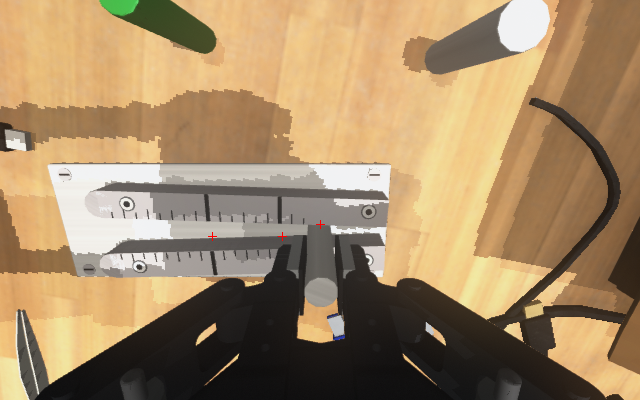

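The bar wedged at column 320, past the second long line at column 281. At gauge x of about 67 it is the 16 mm bar, so it goes in the right bin. I'll pull back, then lift.

Request:
{"op": "jog_arm", "data": {
  "plan": [
    [[0,0,-0.015,0,0],[0,0,-0.03,-0.002,0],[0,0,-0.06,-0.004,0],[0,0,-0.08,-0.006,0],[0,0,-0.08,-0.03,0]]
  ],
  "force": 40
}}

```text
time: 6.55
eef_pos: [530.6, 154.9, 68.5]
ee_rot: [-0.001, 0.628, 0.778, -0.002]
ft_force: [-1.0, -0.3, -0.8]
finger_gap: 14.3
finger_force: 39.3
```

Request:
{"op": "jog_arm", "data": {
  "plan": [
    [[0,0,0,-0.07,0],[0,0,0,-0.14,0],[0,0,0,-0.18,0],[0,0,0,-0.18,0],[0,0,0,-0.18,0]]
  ]
}}

```text
time: 6.97
eef_pos: [534.8, 155.9, 163.7]
ee_rot: [0.002, 0.628, 0.778, 0.002]
ft_force: [0.4, 0.1, -1.1]
finger_gap: 14.7
finger_force: 39.3
```

```bash
python3 -c "
from h import *
gs()
from rig import r
s=r.state();print(s['eef_pos'],s['q']);print(tomove([522,-334,155],0,s))"
```

```text
t 6.9667 TCP gauge [30.2  5.2] z 163.7 F gauge [ 0.5 -0. ] -1.1 gap 14.7 fing 39.3 head -0.0002
[534.79539646 155.88785535 163.70438498] [ 2.22848676e-01 -3.18989850e-02  1.47539397e+00 -4.77394211e-04
  1.69333065e+00  1.12249383e-02]
(array([-0.9525, -0.2308,  0.0167]), np.float64(0.0673), 'heading', np.float64(12.12))
```

Request:
{"op": "jog_arm", "data": {
  "plan": [
    [[0,-0.4,-0.1,0,0.03],[0,-0.4,-0.1,0,0.03],[0,-0.4,-0.1,0,0.03],[0,-0.4,-0.1,0,0.03],[0,-0.4,-0.1,0,0.03]]
  ]
}}

```text
time: 7.38
eef_pos: [525.7, -52.1, 159.3]
ee_rot: [-0.001, 0.664, 0.747, -0.001]
ft_force: [0.9, 0.1, -0.2]
finger_gap: 14.9
finger_force: 39.3
```

Request:
{"op": "jog_arm", "data": {
  "plan": [
    [[0,-0.4,-0.1,0,0.03],[0,-0.4,-0.1,0,0.03],[0,-0.4,-0.1,0,0.03],[0,-0.4,-0.1,0,0.03],[0,-0.4,-0.1,0,0.03]]
  ]
}}

```text
time: 7.8
eef_pos: [499.1, -256.7, 159.2]
ee_rot: [-0.001, 0.699, 0.715, -0.001]
ft_force: [0.3, 0.3, 0.4]
finger_gap: 14.6
finger_force: 39.3
```

```bash
python3 -c "
from h import *
from rig import r
s=r.state();print(s['eef_pos'],s['q']);print(tomove([522,-334,155],0,s))"
```

```text
[ 499.14388566 -256.72431306  159.23819237] [-5.35392405e-01 -1.31358857e-02  1.46479247e+00 -4.37577155e-04
  1.69255072e+00 -5.58173259e-01]
(array([-0.1556,  0.0422,  0.0082]), np.float64(0.0072), 'heading', np.float64(1.3))
```

Request:
{"op": "jog_arm", "data": {
  "plan": [
    [[0,-0.155,0.042,0,0.007],[0,-0.155,0.042,0,0.007],[0,-0.155,0.042,0,0.007],[0,-0.155,0.042,0,0.007],[0,-0.155,0.042,0,0.007]]
  ]
}}

```text
time: 8.22
eef_pos: [522.8, -331.2, 159.3]
ee_rot: [-0.002, 0.707, 0.707, -0.0]
ft_force: [-0.8, -1.0, 0.0]
finger_gap: 14.8
finger_force: 39.4
```

Run:
```python
from h import *
s=wrist("w5",[(520,-340,48),(520,-258,48)]);print(s["eef_pos"])
```

```text
(520, -340, 48) [318. 202.]
(520, -258, 48) [317.8 107.8]
hand_eye [[-0.0, -0.96, -0.29, 74.87], [1.0, 0.0, -0.0, -0.15], [0.0, -0.29, 0.96, -143.08], [0.0, 0.0, 0.0, 1.0]]
[ 522.76768491 -331.20707291  159.29444028]
```

View pics/w5.png

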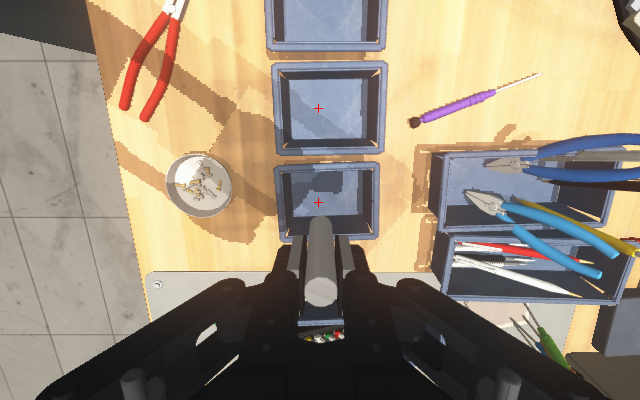

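The three bins are centred at (326,25), (328,107) and (327,201). The last is the right bin, with its rim at columns 275–379. Next I'll compute the lowering move.

Run:
```python
from h import *
from rig import r
b=ray("w5",327,201,48);print(b,ray("w5",328,107,48))
s=r.state();print(tomove([b[0],b[1]+5.5,52],0,s))
```

```text
[ 528.21062566 -339.03426672   48.        ] [ 528.44095812 -257.36147017   48.        ]
(array([-0.006 ,  0.0106,  0.2165]), np.float64(0.0006), 'heading', np.float64(0.11))
```

Request:
{"op": "jog_arm", "data": {
  "plan": [
    [[0,-0.006,0.011,0.06,0],[0,-0.006,0.011,0.12,0],[0,-0.006,0.011,0.17,0],[0,-0.006,0.011,0.2,0],[0,-0.006,0.011,0.21,0]]
  ]
}}

```text
time: 8.68
eef_pos: [527.5, -331.9, 52.8]
ee_rot: [-0.003, 0.706, 0.708, -0.0]
ft_force: [-0.2, -0.4, -0.5]
finger_gap: 14.5
finger_force: 39.4
```

Request:
{"op": "jog_arm", "data": {
  "plan": [
    [[0,0,0,0,0],[0,0,0,0,0],[0,0,0,0,0]]
  ]
}}

```text
time: 8.93
eef_pos: [529.8, -334.7, 58.8]
ee_rot: [0.002, 0.706, 0.708, 0.0]
ft_force: [-0.1, 0.1, -0.6]
finger_gap: 14.7
finger_force: 39.6
```

Request:
{"op": "jog_arm", "data": {
  "plan": [
    [[0,0,0,0.005,0],[0,0,0,0.01,0],[0,0,0,0.013,0],[0,0,0,0.013,0],[0,0,0,0.013,0]]
  ]
}}

```text
time: 9.35
eef_pos: [529.8, -335.4, 52.6]
ee_rot: [0.002, 0.707, 0.708, 0.0]
ft_force: [-1.4, 0.3, 8.4]
finger_gap: 14.9
finger_force: 40.4
```

```bash
python3 -c "
from rig import r
s=r.state();print(s['eef_pos'],s['ft_force'],s['qvel'])"
```

```text
[ 529.75799599 -335.36221086   52.64863841] [-1.38072503  0.25486599  8.41323789] [ 0.00041912 -0.00082213 -0.00114748  0.00121722 -0.0001116  -0.00069658]
```

The bar is on the bin floor with about 8 N of contact force. I'll ease up slightly, release and retreat.

Request:
{"op": "jog_arm", "data": {
  "plan": [
    [[0,0,0,-0.004,0],[0,0,0,-0.004,0],[45,0,0,-0.004,0],[45,0,0,-0.004,0],[45,0,0,-0.004,0]]
  ]
}}

```text
time: 9.77
eef_pos: [528.6, -334.5, 51.2]
ee_rot: [-0.0, 0.707, 0.708, -0.0]
ft_force: [0.8, 0.7, -0.6]
finger_gap: 44.9
finger_force: 0.0
```

Request:
{"op": "jog_arm", "data": {
  "plan": [
    [[45,0,0,0,0],[45,0,0,-0.02,0],[45,0,0,-0.06,0],[45,0,0,-0.12,0],[45,0,0,-0.2,0]]
  ]
}}

```text
time: 10.18
eef_pos: [527.5, -333.6, 149.9]
ee_rot: [-0.003, 0.707, 0.708, -0.001]
ft_force: [0.5, 0.8, 0.1]
finger_gap: 45.1
finger_force: 0.0
```

Request:
{"op": "jog_arm", "data": {
  "plan": [
    [[45,-0.04,0,-0.1,0],[45,-0.04,0,-0.1,0],[45,-0.04,0,-0.1,0],[45,-0.04,0,-0.1,0]]
  ]
}}

```text
time: 10.52
eef_pos: [529.2, -355.0, 203.3]
ee_rot: [0.001, 0.707, 0.707, 0.0]
ft_force: [0.7, 0.3, -1.2]
finger_gap: 45.1
finger_force: 0.0
```

Run:
```python
from h import *
import cv2
from rig import eyes
s=wrist("w6",[]);print(s["eef_pos"],s["finger_gap"],s["ft_force"])
a=cv2.imread("pics/w6_raw.png");b=eyes.capture("scene")["color"]
b=cv2.resize(b[115:295,190:480],(800,497))[:, :]
cv2.imwrite("pics/end.png",np.vstack([cv2.resize(a[100:340,150:500],(400,274))[:, :],cv2.resize(b,(400,249))]))
```

```text
hand_eye [[-0.0, -0.96, -0.29, 74.87], [1.0, 0.0, -0.0, -0.15], [0.0, -0.29, 0.96, -143.08], [0.0, 0.0, 0.0, 1.0]]
[ 529.16093338 -355.02052988  203.33310783] 45.1490157183884 [ 0.66642373  0.27270147 -1.17121505]
```

View pics/end.png

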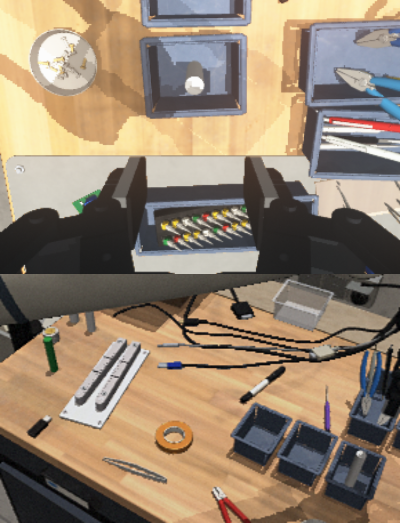

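The bar stands upright in the right bin: top at (195,85) in the wrist view, and (360,465) in the scene view. The gripper is clear of it, and the other bars haven't moved.

```bash
python3 -c "
from rig import r
print(r.job_done())"
```

```text
the job is handed in; nothing more can be done
None
```

The lone bar wedged past the second line (about x = +67 mm), so it is the 16 mm one; it now stands in the right bin, the other two bars were left alone, and the job is handed in at about 10.6 s.

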